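# Click the dust extractor's suction dial to stop 5

### The job

Set the dust extractor to suction 5: turn the dial with the straight bar grip clockwise, click by click, until its white pointer rests at the fifth of the seven marks round it, counting the leftmost (anticlockwise end) mark as 1, and let go. Leave the round knob on the neighbouring box as it is set.

Things in the scene. Friction and masses are not known exactly. Their poses are not given: they have to be found in the camera images.
- speed_box: Suction controller: grey box 120 x 120 x 55 mm (154 over side flanges), fixed, with the bar-grip dial central on top. Origin: centre of its underside; x to its far side, y to its left. Black marks round the dial, 24 degrees apart: mark 1 lies 72 degrees anticlockwise of x, 4 on x, 5 24 degrees clockwise of x. A like box beside it, left or right, carries the round knob.
- speed_dial (a joint): Angle of the bar-grip dial (rad): 0 at mark 1, growing clockwise seen from above by 0.419 (24 degrees) a click, so mark 5 is 1.676 and mark 7, the end, is 2.513. A sprung detent (about 0.07 N m to leave a stop) pulls it into the nearest mark when let go. It starts at mark 2, 3 or 4.
- speed_dial_grip (a point): Point on the dial's upright axis, about 88 mm above the bench, where the bar grip can be pinched; it turns with the dial. x points level along the bar to its pointer end (white line on the bar), z up. The black bar is 50 mm long (x), 14 mm wide (y); its top is 8 mm above this point; the top of the round skirt (60 mm across) below the bar is 22 mm below it.
- lamp_knob_mark (a point): White mark on top of the round fluted black knob (48 mm across, 20 mm high, top about 78 mm above the bench) on the neighbouring grey box; the point lies 20 mm from the knob's axis. The knob has no stops and turns easily: leave it as it is.
Mind the look-alikes: they are no part of the job. Leave any turquoise look-alike of the speed_box alone.

How it is judged (in metres and radians):
At the end, for the whole second after the job is handed in: The bar-grip dial is let go and rests at mark 5 (within 10 degrees), and the round knob's mark is within 6 mm of where it was at the start (value of joint speed_dial between 1.5 and 1.85 rad and velocity of joint speed_dial between -0.1 and 0.1 rad/s and distance of lamp_knob_mark from where it was at the start of the episode below 0.006 m); the robot touches nothing.
It fails at once if the round knob on the neighbouring box is turned (its mark moves more than 6 mm) (distance of lamp_knob_mark from where it was at the start of the episode above 0.006 m).
It also fails if it takes over 29 s, if anything falls off the work surface, if the arm or the gripper's body presses on something with over 40 N, if the wrist force passes 120 N, or if a joint passes its speed limit or range.

### The arm

A 7-joint arm with a two-finger parallel gripper is mounted at the origin on a cart in front of the work surface, level with it; the furniture and walls round the work are solid. World frame = base frame: x ahead of the robot, y to its left, z up, the work surface at z = 0. Lengths are in mm, angles in rad, forces in N, time in s.
With the tool pointing down it reaches from about 350 to 900 mm from the base axis. Payload 8.1 kg.
Tool frame: the origin (TCP) lies on the centre line of the jaws, within the pads' length; the fingertips stand 11 mm ahead of it and the grasp point (between the pads) lies 8 mm behind it; z points along the fingers, y is the line along which they close (so a half turn about z gives the same grasp; the last joint's range is limited). The gripper opens to 92 mm and grips with 3 to 60 N. Pads are 19 mm wide; open, the fingers measure 130 mm over their backs; the gripper's body (75 mm by 190 mm) begins 47 mm behind the grasp point.
Start: joints at [-1.245, 0.434, 0.025, 1.573, -0.012, 1.134, -0.075], TCP at [259.891, 568.418, 205.242] pointing down, gripper open.
Joint ranges: [-2.62, 2.62], [-0.44, 2.09], [-1.27, 1.32], [0.08, 2.57], [-1.32, 4.46], [0.12, 2], [-2.74, 2.74]. Speed limits (rad/s): [2.22, 2.22, 3.01, 3.01, 3.14, 3.14, 3.14].

### API

Orientations are given as a unit quaternion [w, x, y, z].
In Python, from workcell import get_obs, cams, ticket, find_in, landmark_of gives the robot as it stands. The module is installed in compiled form; this text tells all that it offers.
- The arm moves only by the tool drive_tool, never from a script. Its argument "rows" is text: rows parted by semicolons, each of 5 numbers parted by spaces: the closure, from -1 (fully open) to 1 (shut), then the shift along the tool's x, y, z in cm, then the turn about the tool's z in rad. A call has exactly 8 rows; each row shifts and turns the commanded pose from where the row before left it, along the tool's axes as they then stand; what a row does not reach is not made up. A row lasts 1/10 s, in which the tool goes at most 50 mm and 8.59 degrees, less where a joint would pass 70% of its speed; a pose out of reach is approached as far as the arm can. A call is refused whole if a number of a shift passes 5 or a number of a turn 0.15, either way. A call with a gripper value outside its range is refused whole. The fingers move at their own pace and stop on an object; "squeeze" is the grip in N (left out, the last holds). Time passes only in rows, so rows that do not move let the fingers close, or fill a call up. It gives the time, the measured TCP pose, the force, the opening and the grip force at its end, in the units of the state.
- get_obs(): the state, without advancing time (a new reading comes with each control period).
- cams.capture(name): name is "side" or "top" or "wrist"; returns the picture (420x560x3 uint8, red, green, blue); there is no depth.
- cams.calibration(name): a dict with "fx", "fy", "cx", "cy" (pixels), "R" (3x3) and "t" (3): a world point X has camera coordinates R X + t. Camera axes: x right, y down, z forward; pixel columns grow to the right and rows downward; lengths in mm; the calibration is good to about 2 mm. A picture is of the moment at which its call begins: read the wrist's pose just before it. calibration takes no time and is no camera call; for the wrist camera it gives the pose at the moment of the call.
- ticket.close_job(): hands the job in; it is judged then, once.
Trained networks look in the newest picture that a camera, given by its name, has taken for a name from the list of things; names that differ only in an ending like _2 or _b are one class to them, and where a whole thing is asked for, a point or a joint stands for the part that bears it (a point fixed in the world has none). Each returns a list of dicts, best first, with "p" (0 to 1); they miss things now and then, are a little off and sometimes report something else, mostly with a low value. They report only what shows in the picture. A call takes as long as a camera call. They do not tell look-alikes from the thing itself.
- find_in(camera, name): "point" ([x, y, z] in mm, in world coordinates, good to about 4 mm: the middle of the surface that is visible of it).
- landmark_of(camera, name): "point" ([x, y, z] in mm, in world coordinates, good to about 4 mm: a listed point, or the origin of a listed thing).
The state is a dict: "time": time; "joint_positions": joint angles; "joint_velocities": joint speeds; "joint_efforts": joint torques, N m; "tcp_pos": TCP position; "tcp_rot": TCP orientation; "wrist_force": force on the tool from outside, world axes, zero at the start; "ft_torque": the same for the moment, N m; "gripper_width": finger opening in mm; "grip_force": force on a finger pad.
Only numpy, scipy, OpenCV 4.12 (cv2) and the standard library are available. Lean on these libraries where they do the work, as an engineer would, in place of code of your own. Each camera call takes 0.05 s, during which the arm holds its last target. There are 200 camera calls.

## Working session

There is one attempt and no reset: what is moved stays moved. The work goes in short steps, Python scripts to look and compute and a tool call to move; the robot and the scene stay as the last step left them, time stands still between calls to the robot, and variables do not carry over. Pictures are saved under pics/ and viewed, at most 10 in all, crops included, and the job is handed in when it is done.

Besides the shell and the picture viewer there is one more tool, called after "Call:" as name(argument=value, ...) on one line, values as JSON. drive_tool: Moves the arm, as the interface text tells. Its arguments: {"type":"object","properties":{"rows":{"type":"string"},"squeeze":{"type":"number"}},"required":["rows"]}

```bash
mkdir -p pics; python3 - <<'E'
from workcell import *
import cv2,numpy as np
o=get_obs();print(o['time'],o['tcp_pos'],o['tcp_rot'])
ims=[]
for c in ("top","side"):
    im=cams.capture(c); ims.append(im)
    for n in ("speed_box","speed_dial_grip","lamp_knob_mark"):
        print(c,n,[(np.round(d['point']),round(d['p'],2)) for d in landmark_of(c,n)])
    print(c,{k:np.round(v,2).tolist() for k,v in cams.calibration(c).items()})
cv2.imwrite("pics/a.png",cv2.resize(ims[0],(800,600))[...,::-1])
cv2.imwrite("pics/b.png",cv2.resize(ims[1],(800,600))[...,::-1])
E
```

```text
0.0 [259.70356609 567.88387015 204.4357886 ] [-9.08671740e-05  2.12817643e-01  9.77091603e-01 -8.01496588e-04]
top speed_box [(array([ 593., -233.,    0.]), 0.8), (array([ 401., -210.,   -1.]), 0.75)]
top speed_dial_grip [(array([ 401., -210.,   90.]), 0.95), (array([ 587., -232.,   86.]), 0.65)]
top lamp_knob_mark [(array([598., 114.,  78.]), 0.55)]
top {'fx': 424.37, 'fy': 424.37, 'cx': 280.95, 'cy': 204.88, 'R': [[-0.02, -1.0, 0.01], [-0.96, 0.02, -0.29], [0.29, -0.01, -0.96]], 't': [7.81, 542.96, 881.84]}
side speed_box [(array([ 595., -233.,    1.]), 0.9), (array([ 400., -211.,   -2.]), 0.75)]
side speed_dial_grip [(array([ 402., -209.,   84.]), 0.71), (array([ 591., -236.,   86.]), 0.63), (array([ 591., -236.,   -0.]), 0.43)]
side lamp_knob_mark [(array([594., 114.,  78.]), 0.76)]
side {'fx': 432.92, 'fy': 432.92, 'cx': 275.41, 'cy': 207.09, 'R': [[1.0, -0.02, 0.0], [-0.01, -0.52, -0.85], [0.02, 0.85, -0.52]], 't': [-511.71, 82.52, 1007.65]}
```

View pics/a.png

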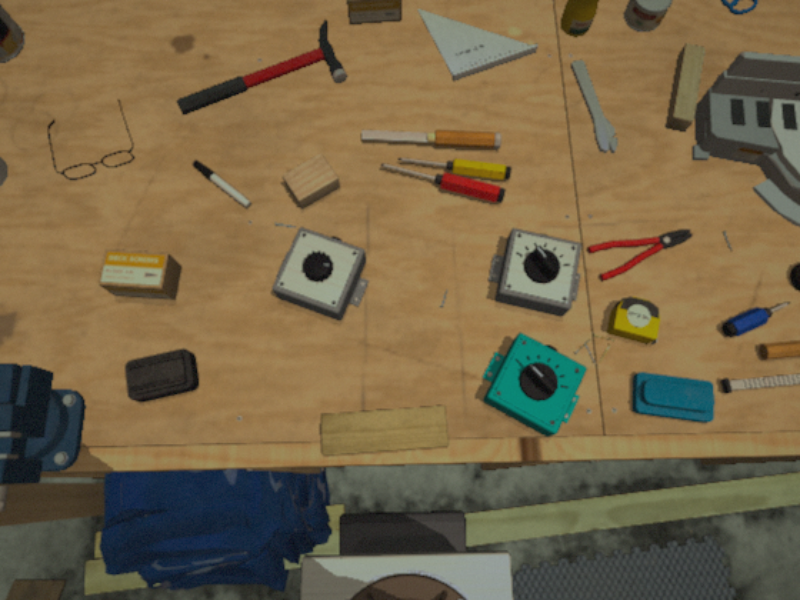

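View pics/b.png

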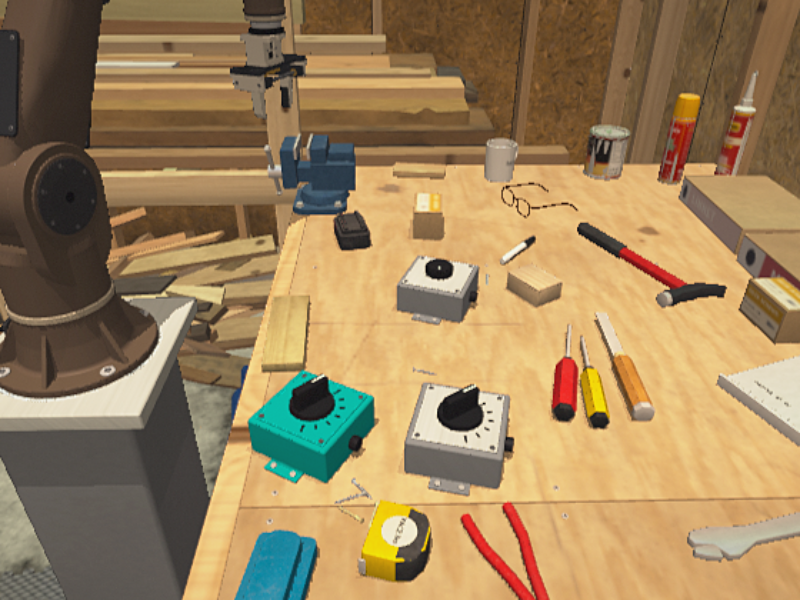

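Call:
drive_tool(rows="-1 0 0 -4.5 0;-1 -3 -2.8 -2.5 0;-1 -3.6 -3.3 0 0;-1 -3.6 -3.3 0 0;-1 -3.6 -3.3 0 0;-1 -3.6 -3.3 0 0;-1 -3.6 -3.3 0 0;-1 -3.6 -3.3 0 0")

```text
time: 1.2
tcp_pos: [390.1, 258.7, 275.5]
tcp_rot: [0.0, 0.213, 0.977, 0.0]
wrist_force: [1.2, 0.6, 0.2]
gripper_width: 91.9
grip_force: 0.0
```

```bash
python3 - <<'E'
import cv2
a=cv2.imread('pics/a.png')[215:325,480:600]; cv2.imwrite('pics/c.png',cv2.resize(a,None,fx=5,fy=5,interpolation=cv2.INTER_CUBIC))
E
```

```text
(no output)
```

View pics/c.png

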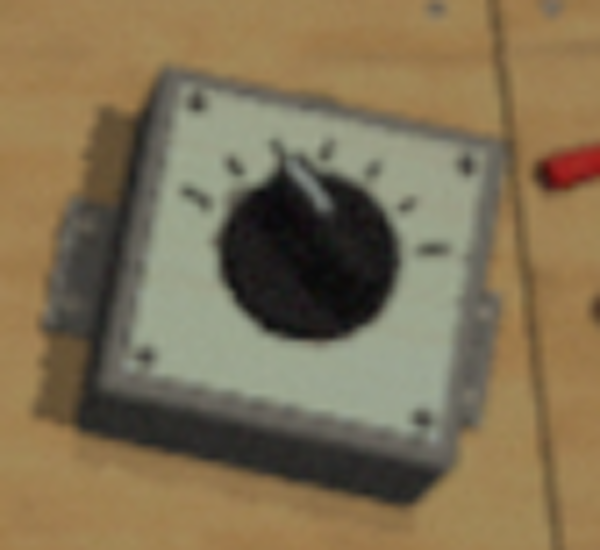

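Call:
drive_tool(rows="-1 -3.6 -3.4 0 0;-1 -3.6 -3.4 0 0;-1 -3.6 -3.4 0 0;-1 -3.6 -3.4 0 0;-1 -3.6 -3.4 0 0;-1 -3.6 -3.4 0 0;-1 -3.6 -3.4 0 0;-1 -3.6 -3.4 0 0")

```text
time: 2.0
tcp_pos: [539.0, -108.4, 275.6]
tcp_rot: [0.0, 0.213, 0.977, 0.0]
wrist_force: [0.6, 0.1, 0.3]
gripper_width: 91.9
grip_force: 0.0
```

Call:
drive_tool(rows="-1 -3.6 -3.3 0 0;-1 -3.6 -3.3 0 0;-1 -2.7 -2.7 0 0;-1 0 0 0 -0.15;-1 0 0 0 -0.15;-1 0 0 0 -0.15;-1 0 0 0 -0.15;-1 0 0 0 -0.03")

```text
time: 2.8
tcp_pos: [589.7, -232.4, 275.3]
tcp_rot: [0.0, -0.102, 0.995, 0.0]
wrist_force: [0.2, -0.1, -0.7]
gripper_width: 92.3
grip_force: 0.0
```

```bash
python3 - <<'E'
from workcell import *
import cv2,numpy as np
o=get_obs();print(o['time'],o['tcp_pos'],o['tcp_rot'],o['joint_positions'])
c="wrist"
k=cams.calibration(c);im=cams.capture(c)
for n in ("speed_box","speed_dial_grip"):
    print(c,n,[(np.round(d['point']),round(d['p'],2)) for d in landmark_of(c,n)])
np.savez('w.npz',**k,im=im)
cv2.imwrite("pics/d.png",cv2.resize(im,(800,600))[...,::-1])
E
```

```text
2.8 [ 589.74763073 -232.40667122  275.25392093] [ 9.82092669e-05 -1.02018495e-01  9.94782493e-01  9.39835550e-05] [ 0.0339307   0.41437622  0.38627799  1.46645354 -0.15872915  1.29152441
  2.20959636]
wrist speed_box [(array([ 402., -212.,   -0.]), 0.71), (array([ 587., -241.,   -0.]), 0.58)]
wrist speed_dial_grip [(array([ 594., -236.,   89.]), 0.78)]
```

View pics/d.png

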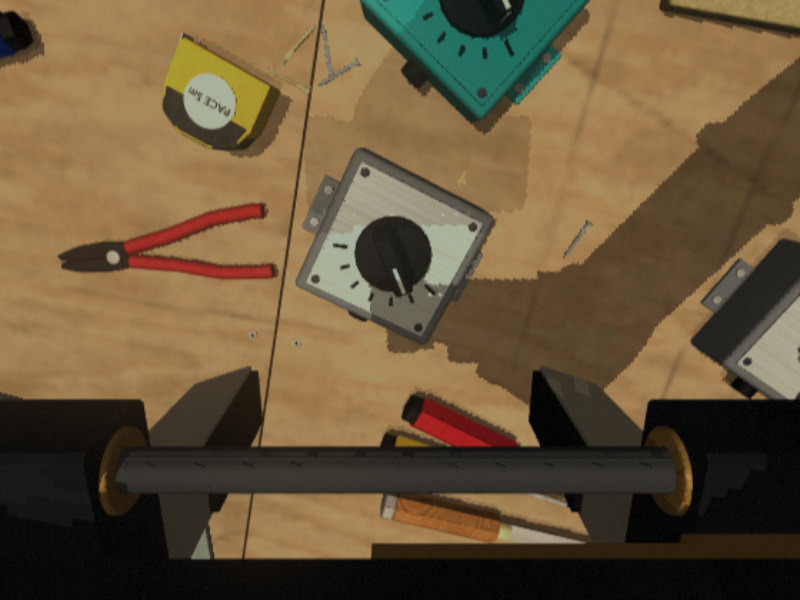

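```bash
python3 - <<'E'
import numpy as np,cv2
w=np.load('w.npz');R,t=w['R'],w['t'];s=.7
def bp(u,v,z):
    d=R.T@np.array([(u*s-w['cx'])/w['fx'],(v*s-w['cy'])/w['fy'],1]);c=-R.T@t
    return (c+d*(z-c[2])/d[2])[:2]
print('line',[bp(*p,96).round(1) for p in((394,268),(408,296))]);a,b=[bp(*p,96) for p in((394,268),(408,296))]
print(np.degrees(np.arctan2(*(b-a)[::-1])))
S=[bp(*p,55) for p in((365,172),(473,227),(419,328),(315,279))];print('screws',np.round(S,1),'centre',np.mean(S,0))
for i in range(4):
    d=S[(i+1)%4]-S[i];print(np.degrees(np.arctan2(d[1],d[0])))
print('skirt ctr',bp(393,255,66))
im=w['im'][...,::-1][135:245,200:350];cv2.imwrite('pics/e.png',cv2.resize(im,None,fx=5,fy=5,interpolation=cv2.INTER_CUBIC))
E
```

```text
line [array([ 594.9, -231.8]), array([ 613.2, -217.6])]
37.72212255201689
screws [[ 536.8 -266.1]
 [ 560.3 -176.6]
 [ 650.  -199.4]
 [ 626.3 -289.7]] centre [ 593.31489598 -232.97923688]
75.28406145756045
-14.2527976398341
-104.70613469288641
165.22186449922145
skirt ctr [ 592.15658637 -233.18761459]
```

View pics/e.png

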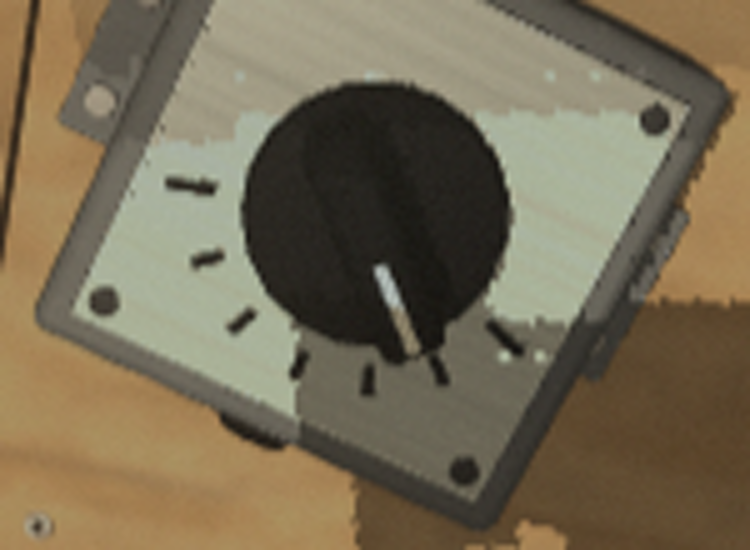

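Call:
drive_tool(rows="-1 -0.3 -0.1 0 -0.15;-1 0 0 0 -0.15;-1 0 0 4.5 -0.077;-1 0 0 4.5 0;-0.3 0 0 4 0;-0.3 0 0 3.2 0;-0.3 0 0 2 0;-0.3 0 0 1 0")

```text
time: 3.75
tcp_pos: [591.8, -232.1, 81.0]
tcp_rot: [-0.001, -0.284, 0.959, 0.001]
wrist_force: [-0.6, -0.7, 0.5]
gripper_width: 64.4
grip_force: 0.0
```

```bash
python3 - <<'E'
from workcell import *
import cv2,numpy as np
o=get_obs();print(o['time'],o['tcp_pos'],o['tcp_rot'],o['joint_positions'],o['gripper_width'],o['wrist_force'])
im=cams.capture("wrist")
cv2.imwrite("pics/f.png",cv2.resize(im,(800,600))[...,::-1])
E
```

```text
3.75 [ 591.77701916 -232.11158414   81.01533881] [-1.38155732e-03 -2.83808304e-01  9.58879731e-01  7.73536406e-04] [ 0.11743848  0.5786692   0.25855341  1.6937022  -0.17963977  0.89569829
  2.59511543] 64.38432284852544 [-0.55537734 -0.70750618  0.53634938]
```

View pics/f.png

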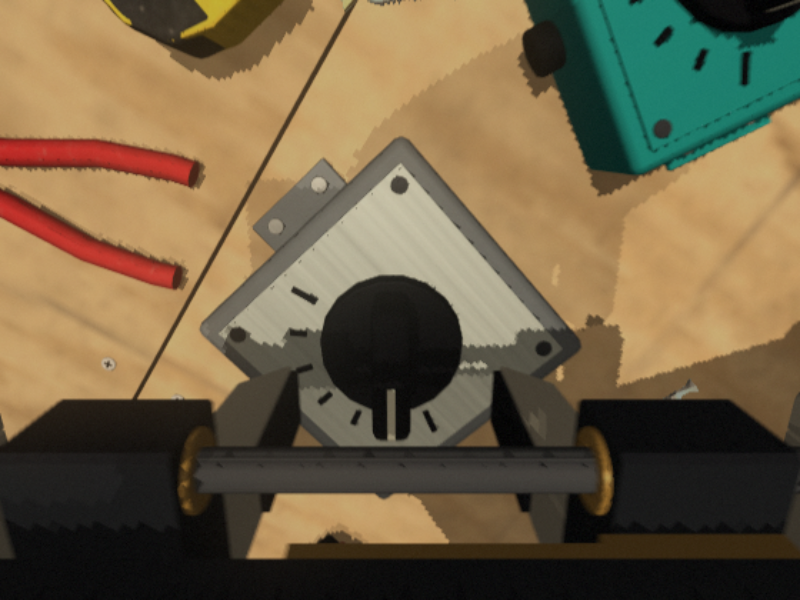

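The bar stands straight between the jaws (about column 391, with the jaws centred near 396), pointer at mark 2. I'll close on it now.

Call:
drive_tool(rows="1 -0.1 0 -0.1 0;1 0 0 0 0;1 0 0 0 0;1 0 0 0 0;1 0 0 0 0;1 0 0 0 0;1 0 0 0 0;1 0 0 0 0", squeeze=25)

```text
time: 4.6
tcp_pos: [593.7, -232.1, 84.2]
tcp_rot: [-0.0, -0.285, 0.959, 0.0]
wrist_force: [0.3, -0.4, -0.5]
gripper_width: 1.9
grip_force: 0.0
```

```bash
python3 - <<'E'
from workcell import *
import cv2,numpy as np
o=get_obs();print(o['time'],o['tcp_pos'],o['gripper_width'],o['grip_force'],o['wrist_force'])
ims=[]
for c in("wrist","side"):
    ims.append(cams.capture(c))
    print([(np.round(d['point']),round(d['p'],2)) for d in landmark_of(c,"speed_dial_grip")])
k=cams.calibration("wrist");X=o['tcp_pos'];
for c in("wrist","side"):
    k=cams.calibration(c);p=k['R']@X+k['t'];print(c,k['fx']*p[0]/p[2]+k['cx'],k['fy']*p[1]/p[2]+k['cy'])
b=cv2.resize(ims[1][190:360,260:400],(494,600),interpolation=cv2.INTER_CUBIC)
a=cv2.resize(ims[0],(300,225))
b=np.hstack([b,np.vstack([a,np.zeros((375,300,3),np.uint8)])])
cv2.imwrite("pics/g.png",b[...,::-1])
E
```

```text
4.6 [ 593.72635317 -232.10854141   84.20894529] 1.9174144777091722 0.0 [ 0.31467823 -0.40747556 -0.50320498]
[(array([ 593., -236.,   90.]), 0.86)]
[(array([ 590., -234.,   87.]), 0.84), (array([ 400., -211.,   85.]), 0.64)]
wrist 277.0718677404003 256.3727687779681
side 323.95986107556945 277.5114793229943
```

View pics/g.png

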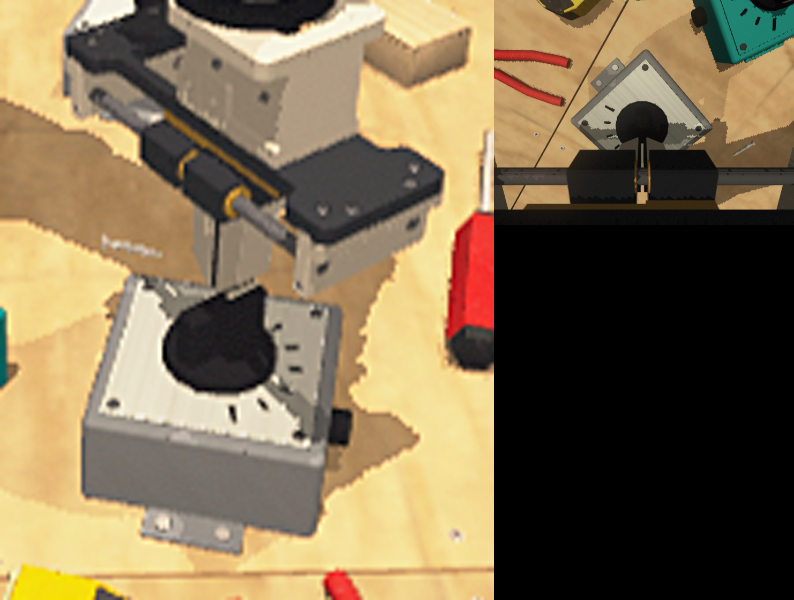

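```bash
python3 - <<'E'
from workcell import *
import cv2,numpy as np
im=cams.capture("wrist");k=cams.calibration("wrist");R,t=k['R'],k['t'];c=-R.T@t
o=get_obs();print(o['tcp_pos'],'cam',c,'axis',R[2])
def bp(u,v,z,c=c):
    d=R.T@np.array([(u*.7-k['cx'])/k['fx'],(v*.7-k['cy'])/k['fy'],1]);return (c+d*(z-c[2])/d[2])[:2]
# screws in pics/f.png (TCP then 591.8,-232.1,81.0), camera shifted accordingly
cf=c+np.array([591.8,-232.1,81.0])-o['tcp_pos']
for z in(40,55,70):
    S=[bp(*p,z,cf) for p in((237,334),(399,185),(543,348))]
    print(z,np.round(S,1).tolist(),np.linalg.norm(S[1]-S[0]),np.linalg.norm(S[2]-S[1]),'ctr',(S[0]+S[2])/2)
X=o['tcp_pos']
for dz in(-11,0,8,20):
    p=R@(X+[0,0,dz])+t;print(dz,k['fx']*p[0]/p[2]+k['cx'],k['fy']*p[1]/p[2]+k['cy'])
cv2.imwrite("pics/h.png",cv2.resize(im[210:410,150:410],(780,600),interpolation=cv2.INTER_CUBIC)[...,::-1])
E
```

```text
[ 593.75955928 -232.14021558   84.19259409] cam [ 525.99268093 -276.64828777  263.0803692 ] axis [ 0.25444171  0.16566126 -0.95279366]
40 [[633.5, -291.1], [537.8, -265.7], [562.7, -170.4]] 98.93828443714793 98.58695704410489 ctr [ 598.08974456 -230.70762158]
55 [[626.0, -290.1], [536.9, -266.5], [560.1, -177.6]] 92.18904944283524 91.86168841578576 ctr [ 593.03785232 -233.83879501]
70 [[618.5, -289.1], [535.9, -267.2], [557.4, -184.9]] 85.4398144485226 85.13641978746661 ctr [ 587.98596009 -236.96996844]
-11 276.9785006860857 248.32488952175547
0 276.9933587481169 256.36904400976516
8 277.00520826683163 262.7843732060692
20 277.0249069661465 273.4492486230441
```

View pics/h.png

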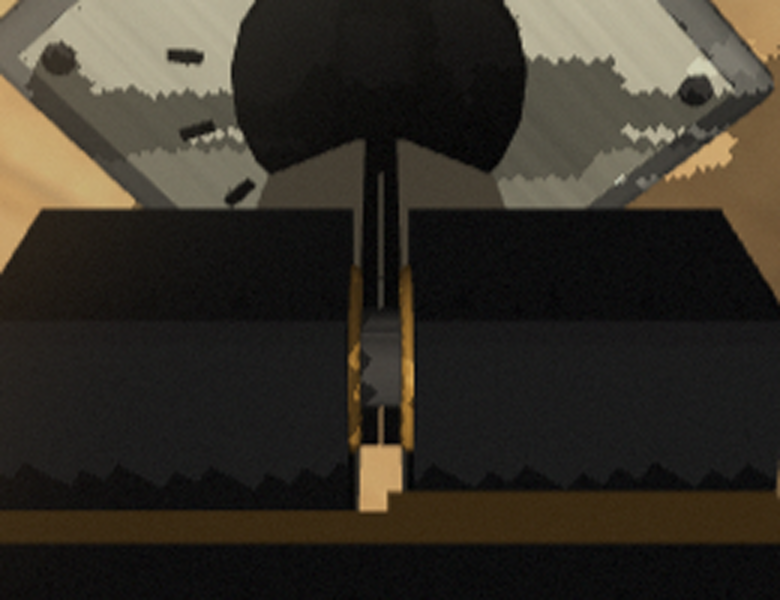

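```bash
python3 - <<'E'
from workcell import *
import numpy as np
k=cams.calibration("wrist");R,t=k['R'],k['t'];c=-R.T@t;o=get_obs();X=o['tcp_pos'];print(k['fx'],k['cx'],k['cy'])
from scipy.spatial.transform import Rotation as Ro
q=o['tcp_rot'];T=Ro.from_quat([q[1],q[2],q[3],q[0]]).as_matrix()
def ray(u,v): return T.T@R.T@np.array([(u*.7-k['cx'])/k['fx'],(v*.7-k['cy'])/k['fy'],1])
cc=T.T@(c-X);print('cam in tool',cc)
for w in(64.4,58,70):
  a,b=ray(298,372),ray(495,372); s=w/abs(a[1]-b[1]);print(w,'tip corner in tool',cc+s*a,cc+s*b)
E
```

```text
361.62525429519445 276.47608715961906 213.84919277905374
cam in tool [  81.07504851   -0.23976963 -178.8880471 ]
64.4 tip corner in tool [  9.0579731  -31.97022205 -24.59971754] [  9.11685908  32.42977795 -24.55890129]
58 tip corner in tool [ 16.21494954 -28.81688516 -39.93271923] [ 16.2679835   29.18311484 -39.89595926]
70 tip corner in tool [  2.79561872 -34.72939183 -11.18334105] [  2.85962522  35.27060817 -11.13897557]
```

The fingers closed above the bar: in the wrist picture the fingertips sit about 25 mm behind the TCP, not 11 mm ahead of it. I'll reopen the jaws and go lower while watching the force.

Call:
drive_tool(rows="0.2 0 0 0 0;0.2 0 0 0 0;0.2 0 0 0 0;0.2 0 0 0 0;0.2 0 0 1 0;0.2 0 0 0.8 0;0.2 0 0 0.4 0;0.2 0 0 0.2 0")

```text
time: 5.65
tcp_pos: [593.2, -231.9, 59.2]
tcp_rot: [-0.001, -0.285, 0.959, 0.0]
wrist_force: [-0.8, 0.3, -1.0]
gripper_width: 36.3
grip_force: 0.0
```

```bash
python3 - <<'E'
from workcell import *
import cv2,numpy as np
o=get_obs();print(o['time'],o['tcp_pos'],o['gripper_width'],o['wrist_force'])
ims=[cams.capture("side")[200:330,270:390],cams.capture("wrist")[190:320,200:350]]
cv2.imwrite("pics/i.png",np.hstack([cv2.resize(i,(400,400),interpolation=cv2.INTER_CUBIC) for i in ims])[...,::-1])
E
```

```text
5.65 [ 593.20852921 -231.91468488   59.16517887] 36.323356731548216 [-0.75334426  0.28169268 -1.00610795]
```

View pics/i.png

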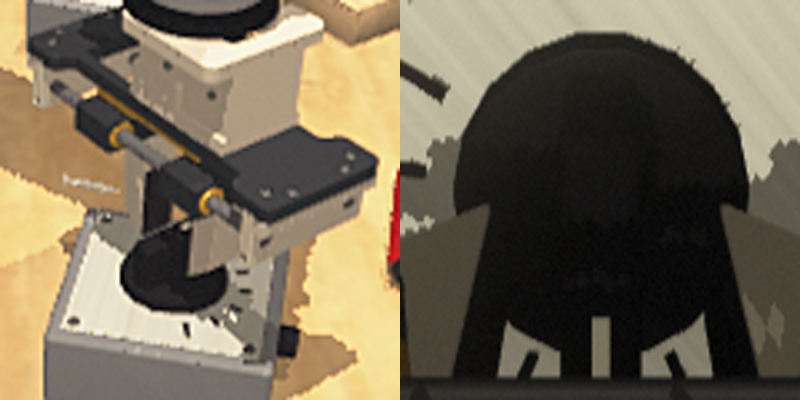

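Call:
drive_tool(rows="0.2 0 0 0.4 0;0.2 0 0 0.3 0;1 0 0 0 0;1 0 0 0 0;1 0 0 0 0;1 0 0 0 0;1 0 0 0 0;1 0 0 0 0", squeeze=30)

```text
time: 6.55
tcp_pos: [594.1, -232.4, 53.5]
tcp_rot: [0.0, -0.285, 0.959, -0.0]
wrist_force: [2.0, -0.9, 0.2]
gripper_width: 13.9
grip_force: 30.0
```

Call:
drive_tool(rows="1 0 0 0 0.1;1 0 0 0 0.1;1 0 0 0 0.1;1 0 0 0 0.1;1 0 0 0 0.1;1 0 0 0 0.1;1 0 0 0 0.1;1 0 0 0 0.1")

```text
time: 7.35
tcp_pos: [594.5, -234.9, 53.5]
tcp_rot: [0.001, 0.113, 0.994, -0.002]
wrist_force: [4.4, -8.8, -7.0]
gripper_width: 13.7
grip_force: 30.0
```

Call:
drive_tool(rows="1 0 0 0 0.1;1 0 0 0 0.1;1 0 0 0 0.1;1 0 0 0 0.1;1 0 0 0 0.06;1 0 0 0 0;1 0 0 0 0;1 0 0 0 0")

```text
time: 8.15
tcp_pos: [593.9, -236.2, 53.5]
tcp_rot: [0.002, 0.335, 0.942, -0.002]
wrist_force: [2.9, -11.7, -5.4]
gripper_width: 14.1
grip_force: 30.0
```

Call:
drive_tool(rows="0.2 0 0 0 0;0.2 0 0 0 0;0.2 0 0 0 0;0.2 0 0 -2 0;0.2 0 0 -4 0;0.2 0 0 -4 0;0.2 0 0 -4 0;0.2 0 0 -4 0")

```text
time: 8.95
tcp_pos: [593.5, -231.4, 234.9]
tcp_rot: [-0.0, 0.334, 0.943, 0.0]
wrist_force: [0.7, -0.0, 0.6]
gripper_width: 36.7
grip_force: 0.0
```

```bash
python3 - <<'E'
from workcell import *
import cv2,numpy as np
o=get_obs();print(o['time'],o['tcp_pos'],o['gripper_width'],o['wrist_force'])
w=cams.capture("wrist");s=cams.capture("side")[210:320,270:390]
cv2.imwrite("pics/j.png",np.hstack([cv2.resize(s,(330,300),interpolation=cv2.INTER_CUBIC),cv2.resize(w[100:300,180:380],(300,300))] )[...,::-1])
E
```

```text
8.95 [ 593.49737787 -231.43104479  234.8821861 ] 36.68534383847935 [ 0.71302167 -0.02658105  0.56774452]
```

View pics/j.png

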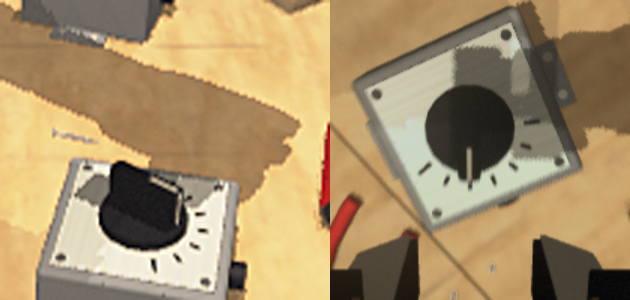

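The wrist picture shows the pointer at (470,178), on the mark at (470,186). Marks 6 and 7 lie beyond it at (448,182) and (425,168), so this is mark 5, and the arm is clear.

```bash
python3 -c "
from workcell import *
print(ticket.close_job())"
```

```text
the job is handed in; nothing more can be done
None
```

I turned the bar-grip dial from mark 2 to mark 5 and let go; the last wrist picture shows its pointer on mark 5. The arm kept clear of the round knob, and I handed the job in at about 9 s (no verdict was returned).

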